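Push a power module up the ramp of a test cradle and dock it

TASK

Push the power module up the ramp of the test cradle and over the lip so that it drops flat onto the bed, then keep pushing it until it has driven the connector fully home; where the connector's stop lies must be felt. Push gently, never with more than 25 N, slide the module rather than lifting it, let only the module touch the connector, and leave the other things on the bench alone. Let go and leave the module docked.

Things in the scene. Friction and masses are not known exactly. Their poses are not given: they have to be found in the camera images.
- cradle: Test cradle of bare aluminium, fixed on the bench: ramp, lip, flat bed, low grey side rails. Origin: on the bench top under the middle of the lip's crest. x: level, the direction in which the module is pushed; y: left of that; z: up. Rails: inner faces at y = +-52 mm, 6 mm thick, top 10 mm above the ramp's surface and 34 mm above the bench along the bed.
- ramp_foot (a point): Middle of the foot of the ramp, at bench level, at x = -115 mm in the cradle. From here a plain straight ramp 116 mm wide rises to the lip. In front of the foot the side rails flare outwards as a funnel, by 0.35 rad over 45 mm, 12 mm high on the bench.
- lip (a point): Middle of the crest of the lip, a bar rounded to 5 mm radius, at x = 0 in the cradle and 24 mm above the bench. Behind it the surface drops by 5 mm to the bed.
- bed (a point): Point on the flat bed, at x = 60 mm in the cradle, 19 mm above the bench; the bed runs from the lip to x = 215 mm. Further along it a grey block with a black clamp knob carries the connector; the block is clamped in a different, unreported place each time: the free connector's face lies anywhere from x = 115 to 140 mm.
- module: Power module: flat aluminium box, 88 mm long (x), 100 mm wide (y), 36 mm high, about 0.55 kg, smooth, too wide to grip, vent slots on top. Origin: centre of its underside. x points to its front, the end with the black socket. It starts flat on the bench before the ramp, its front roughly towards it (up to 0.25 rad askew), up to 20 mm to a side of the cradle's centre line.
- connector (a joint): Travel (m) of the connector, a black bar 74 mm wide and 24 mm high across the bed before the clamped block, with brass contacts on top. 0 = free (start), growing along the cradle's x as the module's front pushes it; 0.010 = fully home, on a hard stop. It resists with 4 N, rising to 6 N, then stays where it is left. Sliding the module on the bed itself takes 1 to 3 N.
- tape: Bystander: blue ring of tape, 64 mm across, 18 mm high. Origin: centre of its underside.
- bottle: Bystander: small round bottle, 40 mm across, 110 mm tall. Origin: centre of its underside.
- screwdriver: Bystander: screwdriver lying down. Origin: middle of its length, on the bench.
- torch: Bystander: black and green pocket torch, 24 mm thick, 130 mm long. Origin: middle of its length, on the bench.
- meter: Bystander: grey hand meter lying flat, 75 x 140 x 32 mm. Origin: centre of its underside.
- tray: Bystander: open orange tray 110 x 160 x 50 mm. Origin: centre of its underside.
- cup: Bystander: white cup, 70 mm across, 90 mm tall. Origin: centre of its underside.
There are look-alikes about, which are no part of the job. What is shaped like the module but yellow is not meant.

How it is judged:
By the outcome, as a careful person would: the job done as asked, in the order asked, and still so for the second after the job is handed in, with the robot touching nothing.
It also fails if it takes over 72 s, if anything falls off the work surface, if the arm or the gripper's body presses on something with over 40 N, if the wrist force passes 120 N, or if a joint passes its speed limit or range.

ROBOT

A 6-joint arm with a two-finger parallel gripper is mounted at the origin on the work surface. World frame = base frame: x ahead of the robot, y to its left, z up, the work surface at z = 0. Lengths are in m, angles in rad, forces in N, time in s.
With the tool pointing down it reaches from about 0.35 to 0.725 m from the base axis. Payload 6 kg.
Tool frame: the origin (TCP) lies midway between the tips of the shut fingers; the grasp point (between the pads) lies 19 mm behind it; z points along the fingers, y is the direction in which the jaws open and shut (so a half turn about z gives the same grasp; the last joint's range is limited). The gripper opens to 85 mm and grips with 20 to 120 N. Pads are 22 mm wide; open, the fingers measure 114 mm over their backs; the gripper's body (76 mm by 85 mm) begins 54 mm behind the grasp point. The pads swing forward as they close: fully open they stand 13 mm farther back than shut.
Start: joints at [1.533, 0.04, 0.085, 0, -1.615, -0.334], TCP at [0.218, 0.559, 0.231] pointing down, gripper open.
Joint ranges: [-2.56, 2.56], [-1.29, 2.01], [-1.08, 1.49], [-3.29, 1.98], [-2.81, -0.18], [-2.99, 2.99]. Speed limits (rad/s): [2.57, 2.57, 3.01, 3.14, 3.14, 3.14].

INTERFACE

Orientations are given as [roll, pitch, yaw] about the fixed x, y, z axes, in that order (R = Rz(yaw) Ry(pitch) Rx(roll)).
In Python, from rig import r gives the robot as it stands.
- The arm moves only by the tool jog_arm, never from a script. Its argument "targets" is a list that holds one entry, the list of rows, each a list of 7 numbers: the opening, from 0 (shut) to 1 (fully open), then the shift along the tool's x, y, z in units of 0.5 m (1.0 is 0.5 m), then the turn, a rotation vector about the tool's x, y, z in units of 360 degrees (1.0 is 360 degrees). In form: [[[hand, dx, dy, dz, wx, wy, wz], ...]]. A call has 1 to 5 rows; each row shifts and turns the pose as measured when the row begins, along the tool's axes as they then stand; what a row does not reach is not made up. A row lasts 1/8 s, in which the tool goes at most 62.5 mm and 10.7 degrees, less where a joint would pass 70% of its speed; a pose out of reach is approached as far as the arm can. A call with a number of a shift or a turn outside -1 to 1 is refused whole. A call with a gripper value outside its range is refused whole. The fingers move at their own pace and stop on an object; "force" is the grip in N (left out, the last holds). Time passes only in rows, so rows that do not move let the fingers close. It gives the time, the measured TCP pose, the force and the opening at its end, in the units of the state.
- r.sense(): the state, without advancing time (a new reading comes with each control period).
- r.grab_frame(name): name is "side" or "top" or "wrist"; returns the picture (400x640x3 uint8, red, green, blue); there is no depth.
- r.calibration(name): a dict with "fovy" (degrees; the focal length in pixels is half the picture's height over the tangent of half this angle, whatever the lens; pixels are square), "cx", "cy" (the principal point, pixels), "k1" (the pictures are not rectified: a ray, as slopes to the right and down, at radius r is drawn at 1 + k1 r^2 times it, then the intrinsics apply), "extrinsics" (4x4, takes a point from world to camera coordinates); the wrist camera has in their place "T_tool_cam" (4x4, takes a point from camera to tool coordinates, whose origin is the TCP and whose axes are the flange's). Camera axes: x right, y down, z forward; pixel columns grow to the right and rows downward; lengths in m; the calibration is good to about 2 mm. A picture is of the moment at which its call begins: read the wrist's pose just before it. calibration takes no time and is no camera call.
- r.close_job(): hands the job in, once; it reports no verdict.
The state is a dict: "clock": time; "q": joint angles; "dq": joint speeds; "joint_efforts": joint torques, N m; "tool_pos": TCP position; "orientation": TCP orientation; "ft_force": force on the tool from outside, world axes, zero at the start; "torque": the same for the moment, N m; "gripper_width": opening from 0.0 (shut) to 1.0 (fully open).
Only numpy, scipy, OpenCV 4.12 (cv2) and the standard library are available. Lean on these libraries where they do the work, as an engineer would, in place of code of your own. Each camera call takes 0.05 s, during which the arm holds its last target.

## Working session

There is one attempt and no reset: what is moved stays moved. The work goes in short steps, Python scripts to look and compute and a tool call to move; the robot and the scene stay as the last step left them, time stands still between calls to the robot, and variables do not carry over. Pictures are saved under pics/ and viewed, and the job is handed in when it is done.

Besides the shell and the picture viewer there is one more tool, called after "Request:" by a JSON object that holds its "method" and its "body", one argument or row to a line. jog_arm: Moves the arm, as the interface text tells. Its arguments: {"type":"object","properties":{"targets":{"type":"array"},"force":{"type":"number"}},"required":["targets"]}

```bash
mkdir -p pics; ls
python3 - <<'E'
from rig import r
import cv2
for n in ("side","top","wrist"):
    s=r.sense(); im=r.grab_frame(n); cv2.imwrite(f"pics/{n}0.png",im[:,:,::-1])
    c=r.calibration(n); print(n,c)
print(r.sense())
E
```

```text
pics
side {'fovy': 51.00185205424042, 'cx': 312.21666392837284, 'cy': 206.1900690129472, 'k1': -0.049335227400291386, 'extrinsics': array([[ 0.9637595 , -0.26660398,  0.0094844 , -0.55129574],
       [-0.19691481, -0.73492249, -0.64893258,  0.1403626 ],
       [ 0.17997831,  0.62354732, -0.7607868 ,  1.08775756],
       [ 0.        ,  0.        ,  0.        ,  1.        ]])}
top {'fovy': 50.10783991614248, 'cx': 309.9122268655394, 'cy': 204.58947328528765, 'k1': -0.04185244700819286, 'extrinsics': array([[ 0.00724564, -0.99995754,  0.00569341, -0.01107109],
       [-0.98300169, -0.00816708, -0.18341475,  0.58572895],
       [ 0.18345346, -0.00426767, -0.98301913,  1.35562307],
       [ 0.        ,  0.        ,  0.        ,  1.        ]])}
wrist {'fovy': 64.74629943516037, 'cx': 317.4726336682047, 'cy': 202.93213333255426, 'k1': -0.0033783423772059513, 'T_tool_cam': array([[-5.05728774e-07, -9.61226427e-01, -2.75760323e-01,
         7.03056105e-02],
       [ 9.99999591e-01, -2.49771180e-04,  8.68801312e-04,
        -3.65094159e-04],
       [-9.03991762e-04, -2.75760210e-01,  9.61226034e-01,
        -1.43140446e-01],
       [ 0.00000000e+00,  0.00000000e+00,  0.00000000e+00,
         1.00000000e+00]])}
{'clock': 0.15, 'q': array([ 1.53268434e+00,  4.06767321e-02,  8.40526136e-02, -2.95259458e-04,
       -1.61550798e+00, -3.33686171e-01]), 'dq': array([ 0.00033253, -0.00401431,  0.00272605,  0.00173607,  0.00053153,
        0.00044188]), 'joint_efforts': array([-1.91760897e-03, -3.68619382e+01,  3.47692144e+01,  6.93599716e+00,
       -4.42459626e-03, -1.93164588e-06]), 'tool_pos': array([0.21784726, 0.55878797, 0.23052153]), 'orientation': array([ 3.14023395e+00, -1.58791080e-04, -3.71785051e-01]), 'ft_force': array([ 0.21363872, -0.51997167, -0.34598584]), 'torque': array([ 0.00958359, -0.00787269,  0.01819473]), 'gripper_width': 1.003766538919589}
```

View pics/side0.png

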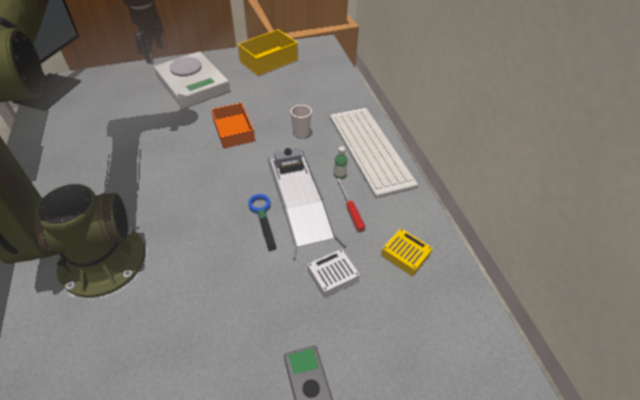

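View pics/top0.png

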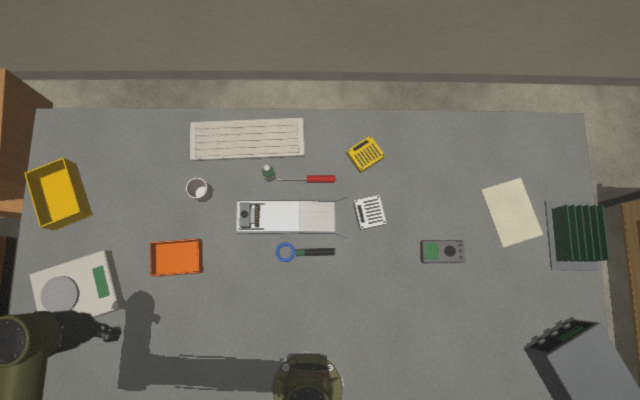

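View pics/wrist0.png

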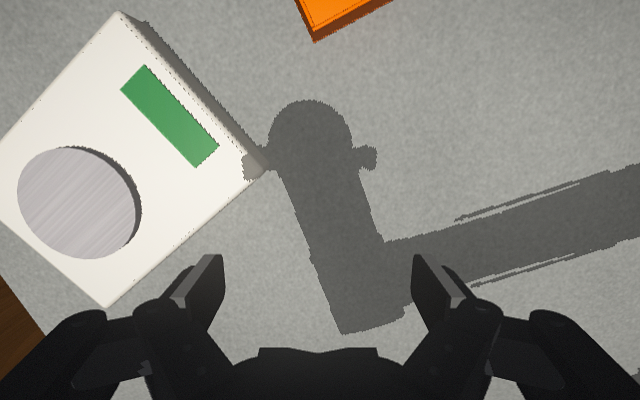

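```bash
cat > h.py <<'E'
from rig import r
import cv2, numpy as np
def K(c):
    f=200/np.tan(np.radians(c['fovy'])/2); return f,c['cx'],c['cy'],c['k1']
def ray(name,uv,T=None):
    c=r.calibration(name); f,cx,cy,k=K(c)
    d=np.array([(uv[0]-cx)/f,(uv[1]-cy)/f]); s=d.copy()
    for _ in range(20): s=d/(1+k*(s@s))
    E=np.linalg.inv(c['extrinsics']) if T is None else T
    return E[:3,3],E[:3,:3]@np.array([s[0],s[1],1])
def back(name,uv,z,T=None):
    o,d=ray(name,uv,T); return o+d*(z-o[2])/d[2]
def proj(name,P,T=None):
    c=r.calibration(name); f,cx,cy,k=K(c)
    E=c['extrinsics'] if T is None else np.linalg.inv(T)
    p=E[:3,:3]@np.array(P)+E[:3,3]; s=p[:2]/p[2]; s=s*(1+k*(s@s)); return s*f+[cx,cy]
def wristT(s):
    from scipy.spatial.transform import Rotation as R
    T=np.eye(4);T[:3,:3]=R.from_euler('xyz',s['orientation']).as_matrix();T[:3,3]=s['tool_pos']
    return T@r.calibration('wrist')['T_tool_cam']
E
python3 - <<'E'
from h import *
a=cv2.imread('pics/top0.png'); b=cv2.imread('pics/side0.png')
cv2.imwrite('pics/tcrop.png',cv2.resize(a[135:265,225:395],None,fx=4.7,fy=4.5,interpolation=cv2.INTER_CUBIC)[:600,:800])
cv2.imwrite('pics/scrop.png',cv2.resize(b[140:300,240:440],None,fx=4,fy=3.75,interpolation=cv2.INTER_CUBIC))
for n,uv,z in [('mod',(369,212),.036),('yel',(366,154),.036),('foot',(336,217),0),('end',(237,217),.02),('lip',(299,217),.024),('tape',(286,252),.018),('meter',(443,251),.03)]:
    print(n,back('top',uv,z).round(3))
E
```

```text
mod [ 0.566 -0.204  0.036]
yel [ 0.767 -0.197  0.036]
foot [ 0.554 -0.096  0.   ]
end [0.548 0.238 0.02 ]
lip [0.549 0.03  0.024]
tape [0.432 0.071 0.018]
meter [ 0.438 -0.448  0.03 ]
```

View pics/tcrop.png

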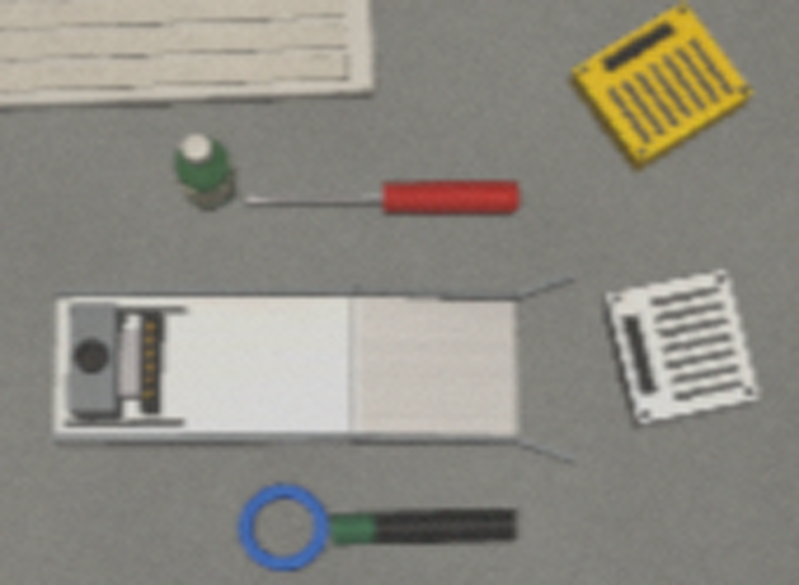

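View pics/scrop.png

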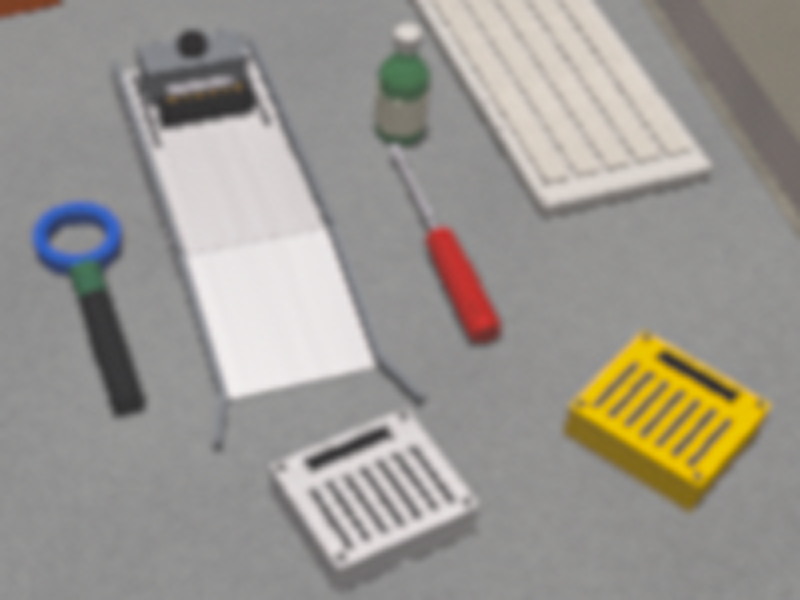

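Run:
```python
from h import *
px=lambda u,v:((u+.5)/4.7+224.5,(v+.5)/4.5+134.5)
M=[back('top',px(*p),.036)[:2] for p in [(610,292),(722,272),(757,398),(640,422)]]
M=np.array(M);print(M.round(4)); c=M.mean(0);print('c',c.round(4),[np.linalg.norm(M[i]-M[(i+1)%4]).round(4) for i in range(4)])
f=(M[0]+M[3]-M[1]-M[2]);print('yaw front',np.arctan2(f[1],f[0]))
f=(M[0]-M[3]+M[1]-M[2]);print('yaw from side',np.arctan2(f[1],f[0])+np.pi/2)
for n,p,z in [('footR',(517,299),0),('footL',(518,437),0),('farR',(55,298),.02),('farL',(55,438),.02),('railR.far',(60,296),.034),('lipR',(351,298),.024),('lipL',(351,436),.024),('conn face',(160,360),.043),('fun',(574,280),.012),('fun',(574,462),.012),('bottle',(196,145),.11),('sd',(450,197),.01),('torch',(420,526),.02)]:
    print(n,back('top',px(*p),z).round(4))
```

```text
[[ 0.6078 -0.1555]
 [ 0.6237 -0.2358]
 [ 0.5289 -0.2585]
 [ 0.5105 -0.1755]]
c [ 0.5677 -0.2063] [np.float64(0.0819), np.float64(0.0974), np.float64(0.0851), np.float64(0.0993)]
yaw front 1.7779051336138314
yaw from side 1.789747743667222
footR [ 0.609  -0.0914  0.    ]
footL [ 0.5032 -0.0918  0.    ]
farR [0.603  0.2424 0.02  ]
farL [0.4973 0.2383 0.02  ]
railR.far [0.6019 0.2365 0.034 ]
lipR [0.604  0.0293 0.024 ]
lipL [0.5    0.0281 0.024 ]
conn face [0.5528 0.1627 0.043 ]
fun [ 0.6216 -0.1321  0.012 ]
fun [ 0.4833 -0.1309  0.012 ]
bottle [0.6977 0.1348 0.11  ]
sd [ 0.686 -0.042  0.01 ]
torch [ 0.4343 -0.0212  0.02  ]
```

The white module at top pixel (369,212) is the one. Its dark socket strip faces the ramp. The only look-alike is the yellow box at (366,154). The cradle runs along world +y, with the ramp foot at (336,217). Next I'll move over it with the hand turned for a close look.

```bash
cat >> h.py <<'E'
from scipy.spatial.transform import Rotation as R
def plan(pos,Rt,hand,step=0.05,ang=9.5,nmax=5,p0=None):
    s=r.sense(); p=np.array(s['tool_pos']); Rc=R.from_euler('xyz',s['orientation'])
    rv=(Rc.inv()*Rt).as_rotvec(); d=np.array(pos)-p
    n=max(1,int(np.ceil(max(np.linalg.norm(d)/step,np.degrees(np.linalg.norm(rv))/ang))))
    print('rows total',n, 'dist',np.linalg.norm(d).round(4))
    Rk=Rc
    for k in range(min(n,nmax)):
        print([hand]+(Rk.inv().apply(d/n)/0.5).round(4).tolist()+(rv/n/2/np.pi).round(4).tolist())
        Rk=Rk*R.from_rotvec(rv/n)
def orient(yaw,lean): # push dir yaw; lean back
    return R.from_euler('z',yaw-np.pi)*R.from_euler('x',np.pi)*R.from_euler('y',-lean)
E
python3 - <<'E'
from h import *
plan([.56,-.12,.33],orient(1.589,0),0.5,nmax=20)
E
```

```text
rows total 16 dist 0.7666
[0.5, 0.0707, 0.0635, -0.0123, 0.0, -0.0, 0.0117]
[0.5, 0.0752, 0.0581, -0.0123, 0.0, -0.0, 0.0117]
[0.5, 0.0792, 0.0524, -0.0124, 0.0, -0.0, 0.0117]
[0.5, 0.0829, 0.0465, -0.0124, 0.0, -0.0, 0.0117]
[0.5, 0.0861, 0.0402, -0.0124, 0.0, -0.0, 0.0117]
[0.5, 0.0888, 0.0338, -0.0124, 0.0, -0.0, 0.0117]
[0.5, 0.0911, 0.0271, -0.0124, 0.0, -0.0, 0.0117]
[0.5, 0.0928, 0.0203, -0.0124, 0.0, -0.0, 0.0117]
[0.5, 0.0941, 0.0134, -0.0124, 0.0, -0.0, 0.0117]
[0.5, 0.0948, 0.0065, -0.0124, 0.0, -0.0, 0.0117]
[0.5, 0.095, -0.0006, -0.0124, 0.0, -0.0, 0.0117]
[0.5, 0.0947, -0.0076, -0.0124, 0.0, -0.0, 0.0117]
[0.5, 0.0939, -0.0145, -0.0124, 0.0, -0.0, 0.0117]
[0.5, 0.0926, -0.0214, -0.0124, 0.0, -0.0, 0.0117]
[0.5, 0.0907, -0.0282, -0.0124, 0.0, -0.0, 0.0117]
[0.5, 0.0884, -0.0348, -0.0124, 0.0, -0.0, 0.0117]
```

Request:
{"method": "jog_arm", "body": {
  "targets": [
    [[0.5, 0.071, 0.063, -0.012, 0, 0, 0.0117], [0.5, 0.075, 0.058, -0.012, 0, 0, 0.0117], [0.5, 0.079, 0.052, -0.012, 0, 0, 0.0117], [0.5, 0.083, 0.046, -0.012, 0, 0, 0.0117], [0.5, 0.086, 0.04, -0.012, 0, 0, 0.0117]]
  ]
}}

```text
clock: 0.78
tool_pos: [0.3253, 0.3423, 0.2581]
orientation: [3.134, -0.004, -0.746]
ft_force: [0.1, 0.6, -0.3]
gripper_width: 0.496
```

Request:
{"method": "jog_arm", "body": {
  "targets": [
    [[0.5, 0.089, 0.034, -0.012, 0, 0, 0.0117], [0.5, 0.091, 0.027, -0.012, 0, 0, 0.0117], [0.5, 0.093, 0.02, -0.012, 0, 0, 0.0117], [0.5, 0.094, 0.013, -0.012, 0, 0, 0.0117], [0.5, 0.095, 0.0065, -0.012, 0, 0, 0.0117]]
  ]
}}

```text
clock: 1.4
tool_pos: [0.4322, 0.1219, 0.29]
orientation: [3.137, -0.005, -1.124]
ft_force: [-0.0, 0.8, -0.0]
gripper_width: 0.498
```

Request:
{"method": "jog_arm", "body": {
  "targets": [
    [[0.5, 0.095, 0, -0.012, 0, 0, 0.0117], [0.5, 0.095, -0.008, -0.012, 0, 0, 0.0117], [0.5, 0.094, -0.015, -0.012, 0, 0, 0.0117], [0.5, 0.093, -0.021, -0.012, 0, 0, 0.0117], [0.5, 0.091, -0.028, -0.012, 0, 0, 0.0117]]
  ]
}}

```text
clock: 2.02
tool_pos: [0.5371, -0.1004, 0.3214]
orientation: [3.139, -0.005, -1.504]
ft_force: [1.2, 0.7, 0.2]
gripper_width: 0.498
```

Run:
```python
from h import *
plan([.56,-.12,.33],orient(1.589,0),0.5)
s=r.sense(); print(s['clock'],s['tool_pos'],s['orientation'],s['q'],s['gripper_width'],s['ft_force'])
im=r.grab_frame('wrist'); cv2.imwrite('pics/w1.png',im[:,:,::-1])
```

```text
rows total 1 dist 0.0314
[0.5, 0.0423, -0.0431, -0.0171, 0.0004, -0.0009, 0.0078]
2.025 [ 0.53705939 -0.10038212  0.32139392] [ 3.13879131 -0.00532035 -1.50385806] [ 0.18648071 -0.07223467  0.13686176  0.00506215 -1.78330601 -0.11849066] 0.4983866058769236 [1.20899037 0.67022439 0.22168229]
```

View pics/w1.png

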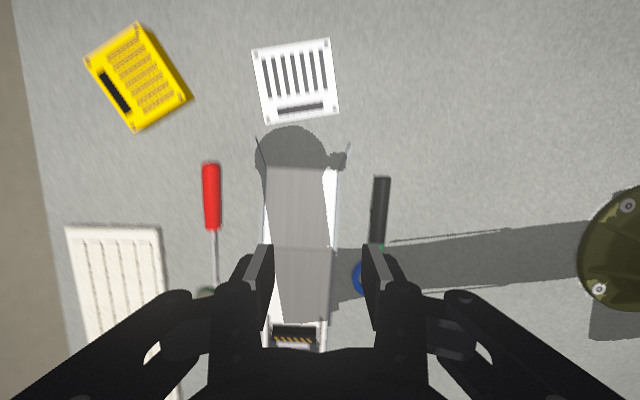

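Run:
```python
from h import *
s=r.sense(); print(s['clock'],s['tool_pos'],s['orientation'],s['dq'].round(3))
im=r.grab_frame('wrist'); cv2.imwrite('pics/w2.png',im[:,:,::-1])
np.save('w2T.npy',wristT(s))
cv2.imwrite('pics/w2c.png',cv2.resize(im[20:220,210:390,::-1],None,fx=3,fy=3,interpolation=cv2.INTER_CUBIC))
cv2.imwrite('pics/w2d.png',cv2.resize(im[230:360,230:360,::-1],None,fx=4,fy=4,interpolation=cv2.INTER_CUBIC))
```

```text
2.075 [ 0.53808739 -0.10447606  0.3209379 ] [ 3.1372858  -0.00743337 -1.51037374] [ 0.076 -0.049 -0.07  -0.016  0.002 -0.031]
```

View pics/w2c.png

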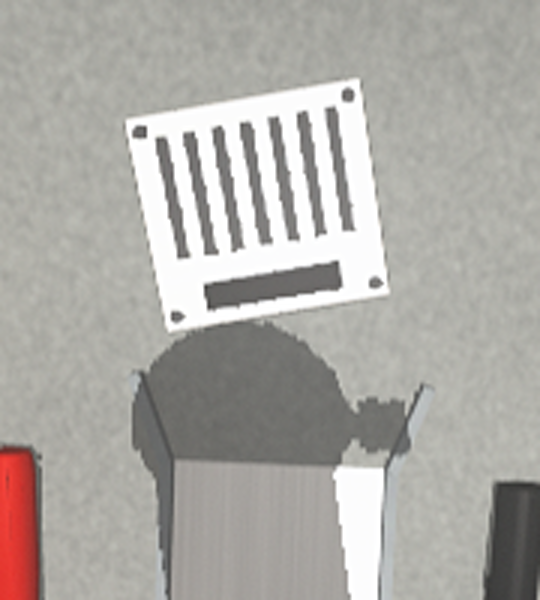

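View pics/w2d.png

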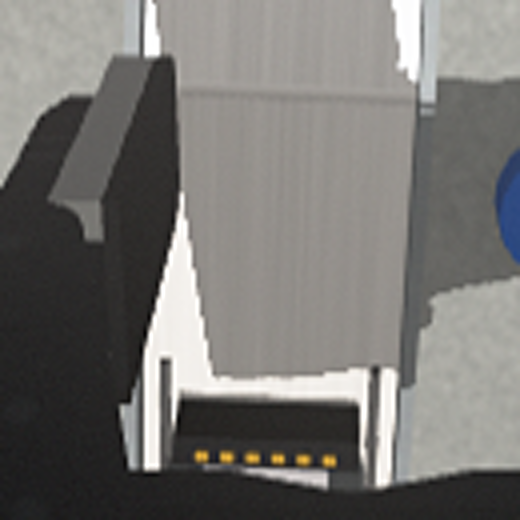

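Run:
```python
from h import *
T=np.load('w2T.npy')
pc=lambda u,v:((u+.5)/3+209.5,(v+.5)/3+19.5)
pd=lambda u,v:((u+.5)/4+229.5,(v+.5)/4+229.5)
M=np.array([back('wrist',pc(*p),.036,T)[:2] for p in [(168,332),(389,294),(360,78),(126,118)]])
print(M.round(4),M.mean(0).round(4),[np.linalg.norm(M[i]-M[(i+1)%4]).round(4) for i in range(4)])
f=M[0]+M[1]-M[2]-M[3];print('yaw',np.arctan2(f[1],f[0])); f=M[1]-M[0]+M[2]-M[3];print(np.arctan2(f[1],f[0])-np.pi/2+2*np.pi if 0 else np.arctan2(f[1],f[0])+np.pi*1.5)
for n,p,z in [('footR',pc(172,459),0),('footL',pc(390,466),0),('funR',pc(137,374),.012),('funL',pc(427,387),.012),('lipR',pd(180,93),.024),('lipL',pd(415,100),.024),('connR',pd(180,400),.043),('connL',pd(358,406),.043),('connbotR',pd(172,440),.019),('slotR',pd(163,358),.019),('slotL',pd(375,368),.019)]:
  print(n,back('wrist',p,z,T).round(4))
```

```text
[[ 0.6086 -0.1498]
 [ 0.5124 -0.1719]
 [ 0.5312 -0.2571]
 [ 0.6275 -0.236 ]] [ 0.5699 -0.2037] [np.float64(0.0986), np.float64(0.0873), np.float64(0.0986), np.float64(0.0882)]
yaw 1.7873105240657583
1.7914990609539667
footR [ 0.611  -0.0865  0.    ]
footL [ 0.5028 -0.0894  0.    ]
funR [ 0.6265 -0.1283  0.012 ]
funL [ 0.4893 -0.1304  0.012 ]
lipR [0.5939 0.0313 0.024 ]
lipL [0.5048 0.029  0.024 ]
connR [0.5886 0.1526 0.043 ]
connL [0.5191 0.1514 0.043 ]
connbotR [0.594  0.1908 0.019 ]
slotR [0.5986 0.1515 0.019 ]
slotL [0.5119 0.1513 0.019 ]
```

Run:
```python
from h import *
plan([.566,-.305,.12],orient(1.586,.25),0.6,step=.055,nmax=9)
```

```text
rows total 6 dist 0.2865
[0.6, 0.0676, -0.0056, 0.0672, 0.0003, -0.0068, 0.0013]
[0.6, 0.0704, -0.006, 0.0643, 0.0003, -0.0068, 0.0013]
[0.6, 0.073, -0.0064, 0.0612, 0.0003, -0.0068, 0.0013]
[0.6, 0.0755, -0.0069, 0.0581, 0.0003, -0.0068, 0.0013]
[0.6, 0.0779, -0.0074, 0.0548, 0.0003, -0.0068, 0.0013]
[0.6, 0.0801, -0.0079, 0.0514, 0.0003, -0.0068, 0.0013]
```

Request:
{"method": "jog_arm", "body": {
  "targets": [
    [[0.6, 0.067, -0.006, 0.067, 0, -0.0068, 0.0013], [0.6, 0.07, -0.006, 0.064, 0, -0.0068, 0.0013], [0.6, 0.073, -0.006, 0.061, 0, -0.0068, 0.0013], [0.6, 0.075, -0.007, 0.058, 0, -0.0068, 0.0013], [0.6, 0.078, -0.007, 0.055, 0, -0.0068, 0.0013]]
  ]
}}

```text
clock: 2.75
tool_pos: [0.563, -0.2707, 0.151]
orientation: [3.139, 0.214, -1.543]
ft_force: [1.5, 1.3, -0.1]
gripper_width: 0.601
```

Run:
```python
from h import *
plan([.566,-.305,.04],orient(1.586,.25),0.6,step=.05,nmax=9)
```

```text
rows total 3 dist 0.1162
[0.6, 0.0381, -0.0016, 0.0674, 0.0003, -0.0019, 0.0006]
[0.6, 0.0389, -0.0016, 0.067, 0.0003, -0.0019, 0.0006]
[0.6, 0.0397, -0.0016, 0.0665, 0.0003, -0.0019, 0.0006]
```

Request:
{"method": "jog_arm", "body": {
  "targets": [
    [[0.6, 0.06, 0, 0.04, 0, -0.002, 0.0006], [0.6, 0.045, -0.003, 0.07, 0, -0.002, 0.0006], [0.6, 0.025, -0.002, 0.07, 0, -0.002, 0.0006], [0.6, 0, 0, 0, 0, 0, 0]]
  ]
}}

```text
clock: 3.25
tool_pos: [0.5633, -0.3149, 0.0397]
orientation: [3.127, 0.258, -1.56]
ft_force: [0.0, -0.5, 0.6]
gripper_width: 0.597
```

Run:
```python
from h import *
plan([.566,-.290,.013],orient(1.586,.25),0.6,step=.02,nmax=9)
s=r.sense(); print(s['tool_pos'],s['orientation'],s['ft_force'],s['dq'].round(3))
im=r.grab_frame('wrist'); cv2.imwrite('pics/w3.png',im[:,:,::-1])
```

```text
rows total 2 dist 0.0366
[0.6, -0.0172, -0.0034, 0.0322, 0.001, 0.0007, -0.0003]
[0.6, -0.0173, -0.0032, 0.0321, 0.001, 0.0007, -0.0003]
[ 0.56332405 -0.31488033  0.03973385] [ 3.12746976  0.25834976 -1.5601033 ] [ 0.01150172 -0.49004589  0.61732136] [ 0.006 -0.038  0.048  0.029 -0.009 -0.005]
```

View pics/w3.png

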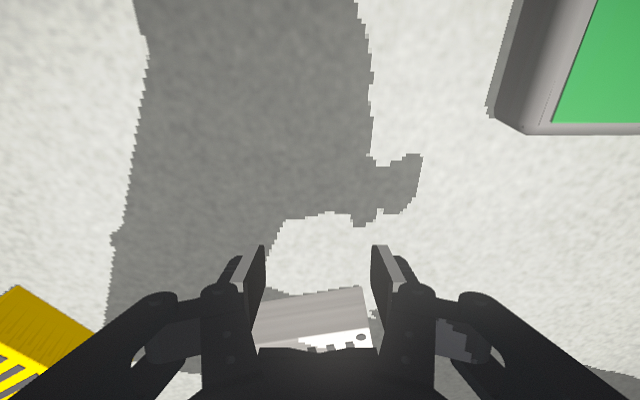

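Request:
{"method": "jog_arm", "body": {
  "targets": [
    [[0.6, -0.005, -0.003, 0.032, 0.001, 0, 0], [0.6, -0.01, -0.003, 0.025, 0.001, 0, 0], [0.6, 0, 0, 0, 0, 0, 0]]
  ]
}}

```text
clock: 3.68
tool_pos: [0.5697, -0.2993, 0.0202]
orientation: [-3.132, 0.252, -1.554]
ft_force: [-0.0, 0.5, 0.2]
gripper_width: 0.6
```

```bash
cat > st.py <<'E'
from h import *
import sys
s=r.sense(); print(s['clock'],s['tool_pos'].round(4),s['orientation'].round(4),s['ft_force'].round(2),s['dq'].round(3))
def go(x,y,z,yaw=1.586,lean=.25,hand=.6,step=.008): plan([x,y,z],orient(yaw,lean),hand,step=step)
def pics(n):
    for c in ('side','top'):
        im=r.grab_frame(c)
        cr=im[200:300,280:400] if c=='side' else im[170:260,225:395]
        if c=='side': cr=im[140:300,240:400]
        cv2.imwrite(f'pics/{c}_{n}.png',cv2.resize(cr[:,:,::-1],None,fx=3.5,fy=3.5,interpolation=cv2.INTER_CUBIC))
E
python3 - <<'E'
from st import *
go(.566,-.27,.013)
E
```

```text
3.675 [ 0.5697 -0.2993  0.0202] [-3.1321  0.2525 -1.5543] [-0.    0.49  0.17] [ 0.001 -0.013  0.012  0.008 -0.001 -0.001]
rows total 4 dist 0.0304
[0.6, -0.0133, 0.0017, 0.0072, -0.0004, 0.0001, 0.0]
[0.6, -0.0133, 0.0017, 0.0072, -0.0004, 0.0001, 0.0]
[0.6, -0.0133, 0.0017, 0.0072, -0.0004, 0.0001, 0.0]
[0.6, -0.0133, 0.0017, 0.0071, -0.0004, 0.0001, 0.0]
```

Request:
{"method": "jog_arm", "body": {
  "targets": [
    [[0.6, -0.013, 0.001, 0.007, -0.0004, 0, 0], [0.6, -0.013, 0.001, 0.007, 0, 0, 0], [0.6, -0.012, 0.001, 0.006, 0, 0, 0], [0.6, -0.012, 0.001, 0.004, 0, 0, 0], [0.6, -0.012, 0.001, 0.004, 0, 0, 0]]
  ]
}}

```text
clock: 4.3
tool_pos: [0.5675, -0.264, 0.0161]
orientation: [-3.132, 0.251, -1.553]
ft_force: [-0.1, -3.3, -0.1]
gripper_width: 0.6
```

Run:
```python
from st import *
go(.562,-.235,.013)
```

```text
4.3 [ 0.5675 -0.264   0.0161] [-3.1321  0.2507 -1.5531] [-0.08 -3.28 -0.07] [ 0.075 -0.078 -0.099  0.009  0.037 -0.069]
rows total 4 dist 0.0296
[0.6, -0.0137, 0.0025, 0.0051, -0.0004, 0.0, 0.0001]
[0.6, -0.0137, 0.0025, 0.0051, -0.0004, 0.0, 0.0001]
[0.6, -0.0137, 0.0025, 0.0051, -0.0004, 0.0, 0.0001]
[0.6, -0.0137, 0.0025, 0.0051, -0.0004, 0.0, 0.0001]
```

Contact made as predicted, at −3.3 N. Next I'll push gently while steering toward the centre line.

Request:
{"method": "jog_arm", "body": {
  "targets": [
    [[0.6, -0.012, 0.002, 0.004, 0, 0, 0], [0.6, -0.012, 0.003, 0.004, 0, 0, 0], [0.6, -0.012, 0.003, 0.003, 0, 0, 0], [0.6, -0.012, 0.003, 0.003, 0, 0, 0]]
  ]
}}

```text
clock: 4.8
tool_pos: [0.5612, -0.2389, 0.0157]
orientation: [-3.131, 0.248, -1.554]
ft_force: [0.3, -1.9, -1.0]
gripper_width: 0.6
```

Run:
```python
from st import *
go(.558,-.215,.013)
pics(1)
```

```text
4.8 [ 0.5612 -0.2389  0.0157] [-3.1315  0.2484 -1.5536] [ 0.25 -1.93 -1.05] [ 0.075 -0.094 -0.11  -0.007  0.036 -0.069]
rows total 4 dist 0.0242
[0.6, -0.0113, 0.0014, 0.0043, -0.0004, -0.0001, 0.0001]
[0.6, -0.0113, 0.0014, 0.0043, -0.0004, -0.0001, 0.0001]
[0.6, -0.0113, 0.0014, 0.0043, -0.0004, -0.0001, 0.0001]
[0.6, -0.0112, 0.0014, 0.0043, -0.0004, -0.0001, 0.0001]
```

View pics/top_1.png

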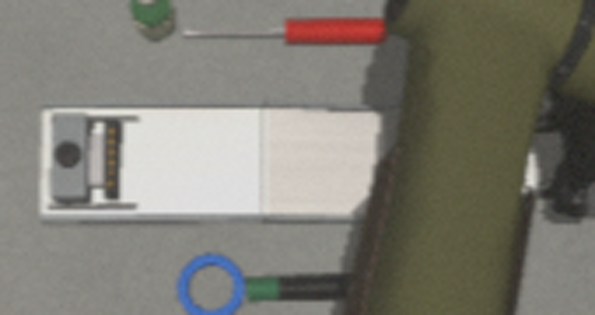

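View pics/side_1.png

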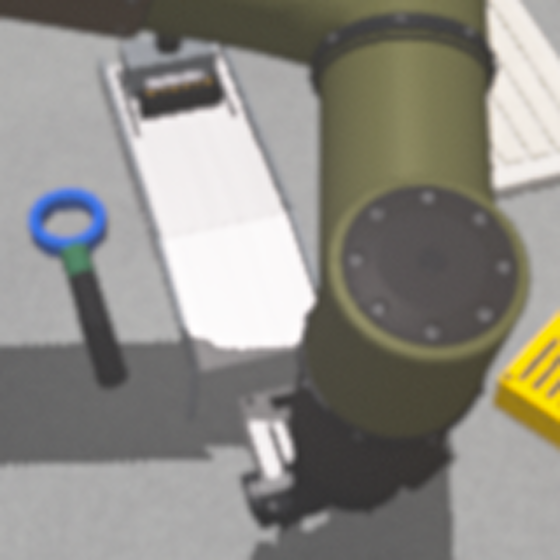

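Request:
{"method": "jog_arm", "body": {
  "targets": [
    [[0.6, -0.012, 0.002, 0.0035, 0, 0, 0], [0.6, -0.012, 0.002, 0.0035, 0, 0, 0], [0.6, -0.012, 0.001, 0.0035, 0, 0, 0]]
  ]
}}

```text
clock: 5.28
tool_pos: [0.5587, -0.2194, 0.0156]
orientation: [-3.13, 0.248, -1.553]
ft_force: [0.5, -2.9, 0.4]
gripper_width: 0.597
```

Run:
```python
from st import *
go(.558,-.195,.013)
im=r.grab_frame('wrist'); cv2.imwrite('pics/w4.png',im[:,:,::-1])
```

```text
5.275 [ 0.5587 -0.2194  0.0156] [-3.1303  0.2478 -1.5534] [ 0.53 -2.92  0.39] [ 0.083 -0.074 -0.085 -0.003  0.035 -0.076]
rows total 4 dist 0.0246
[0.6, -0.0115, 0.0002, 0.0043, -0.0004, -0.0001, 0.0001]
[0.6, -0.0115, 0.0002, 0.0043, -0.0004, -0.0001, 0.0001]
[0.6, -0.0115, 0.0002, 0.0043, -0.0004, -0.0001, 0.0001]
[0.6, -0.0115, 0.0002, 0.0043, -0.0004, -0.0001, 0.0001]
```

View pics/w4.png

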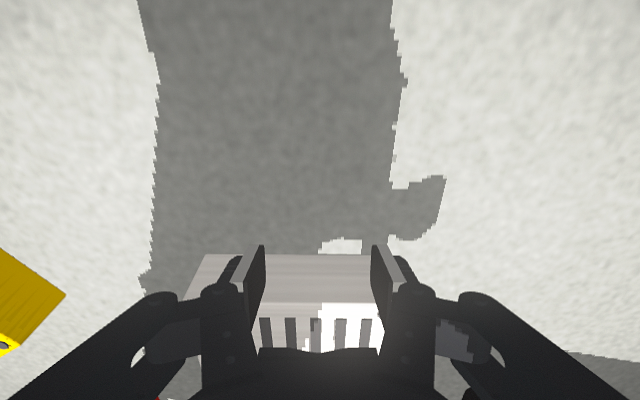

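Run:
```python
from h import *
T=wristT(r.sense())
print(back('wrist',(203,254.5),0,T).round(4),back('wrist',(187,303),.036,T).round(4),back('wrist',(370,255),0,T).round(4))
```

```text
[ 0.6231 -0.2066  0.    ] [ 0.6186 -0.208   0.036 ] [ 0.53   -0.2085  0.    ]
```

Request:
{"method": "jog_arm", "body": {
  "targets": [
    [[0.6, -0.01, 0, 0.002, 0, 0, 0], [0.6, -0.01, 0, 0.002, 0, 0, 0], [0.6, -0.01, 0, 0.002, 0, 0, 0]]
  ]
}}

```text
clock: 5.7
tool_pos: [0.5566, -0.2036, 0.0156]
orientation: [-3.135, 0.247, -1.554]
ft_force: [-3.6, -7.1, 0.5]
gripper_width: 0.599
```

Request:
{"method": "jog_arm", "body": {
  "targets": [
    [[0.6, -0.01, 0, 0.002, 0, 0, 0], [0.6, -0.01, 0, 0.002, 0, 0, 0], [0.6, -0.01, 0, 0.002, 0, 0, 0]]
  ]
}}

```text
clock: 6.08
tool_pos: [0.5523, -0.1915, 0.0156]
orientation: [3.14, 0.242, -1.556]
ft_force: [-3.1, -7.2, 0.1]
gripper_width: 0.6
```

Run:
```python
from st import *
s=r.sense();T=wristT(s)
im=r.grab_frame('wrist'); cv2.imwrite('pics/w5.png',im[:,:,::-1])
np.save('w5T.npy',T)
```

```text
6.075 [ 0.5523 -0.1915  0.0156] [ 3.1396  0.2415 -1.5562] [-3.05 -7.25  0.15] [ 0.064 -0.053 -0.06   0.015  0.008 -0.068]
```

View pics/w5.png

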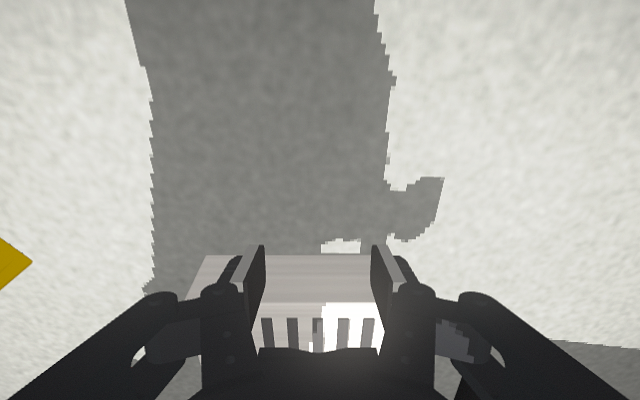

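Run:
```python
from h import *
T=np.load('w5T.npy')
im=cv2.imread('pics/w5.png'); cv2.imwrite('pics/w5c.png',cv2.resize(im[240:320,170:420],None,fx=3,fy=3,interpolation=cv2.INTER_CUBIC))
print(back('wrist',(203,254.5),0,T).round(4),back('wrist',(188,303),.036,T).round(4),back('wrist',(350,303),.036,T).round(4))
```

```text
[ 0.6162 -0.1805  0.    ] [ 0.6116 -0.1817  0.036 ] [ 0.5379 -0.1827  0.036 ]
```

View pics/w5c.png

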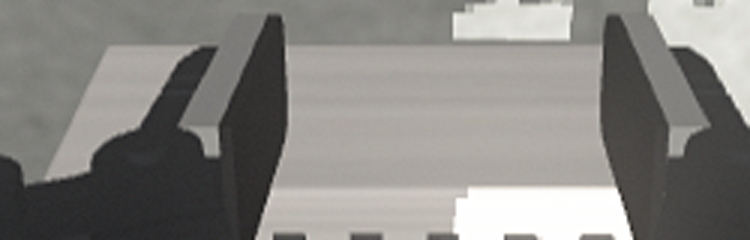

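Request:
{"method": "jog_arm", "body": {
  "targets": [
    [[0.6, -0.006, 0.003, 0.0015, 0, 0, 0], [0.6, -0.006, 0.003, 0.0015, 0, 0, 0], [0.6, -0.006, 0.003, 0.0015, 0, 0, 0]]
  ]
}}

```text
clock: 6.5
tool_pos: [0.5475, -0.1815, 0.0155]
orientation: [3.14, 0.241, -1.557]
ft_force: [0.7, -2.8, -0.9]
gripper_width: 0.599
```

Run:
```python
from st import *
go(.5455,-.17,.016)
im=r.grab_frame('wrist'); cv2.imwrite('pics/w6.png',cv2.resize(im[240:320,170:420,::-1],None,fx=3,fy=3))
```

```text
6.5 [ 0.5475 -0.1815  0.0155] [ 3.1398  0.2413 -1.5565] [ 0.69 -2.82 -0.9 ] [ 0.043 -0.058 -0.064 -0.001  0.017 -0.039]
rows total 2 dist 0.0117
[0.6, -0.0113, 0.0019, 0.0023, 0.0001, -0.0007, -0.0001]
[0.6, -0.0113, 0.0019, 0.0024, 0.0001, -0.0007, -0.0001]
```

View pics/w6.png

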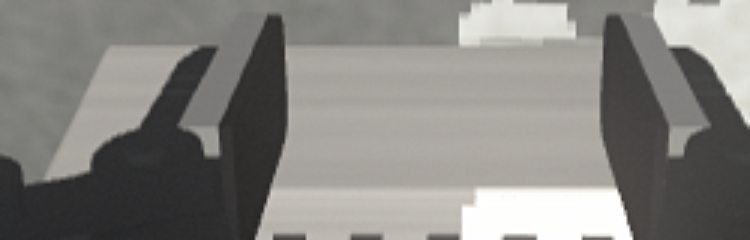

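Request:
{"method": "jog_arm", "body": {
  "targets": [
    [[0.6, -0.006, 0.003, 0.0015, 0, -0.0005, 0], [0.6, -0.006, 0.002, 0.0015, 0, -0.0005, 0], [0.6, -0.006, 0, 0.0015, 0, 0, 0]]
  ]
}}

```text
clock: 6.92
tool_pos: [0.5447, -0.1713, 0.0155]
orientation: [3.14, 0.248, -1.556]
ft_force: [1.1, -3.5, -0.1]
gripper_width: 0.601
```

Request:
{"method": "jog_arm", "body": {
  "targets": [
    [[0.6, -0.006, 0, 0.0015, 0, -0.0003, 0], [0.6, -0.006, 0, 0.0015, 0, -0.0003, 0], [0.6, -0.006, 0, 0.0015, 0, 0, 0]]
  ]
}}

```text
clock: 7.3
tool_pos: [0.5447, -0.1616, 0.0155]
orientation: [3.14, 0.252, -1.557]
ft_force: [2.1, -3.4, -0.7]
gripper_width: 0.598
```

Run:
```python
from st import *
go(.5455,-.15,.016)
im=r.grab_frame('wrist'); cv2.imwrite('pics/w7.png',cv2.resize(im[240:320,170:420,::-1],None,fx=3,fy=3))
pics(7)
```

```text
7.3 [ 0.5447 -0.1616  0.0155] [ 3.1401  0.2519 -1.5565] [ 2.08 -3.38 -0.67] [ 0.046 -0.029 -0.03  -0.002  0.011 -0.043]
rows total 2 dist 0.0116
[0.6, -0.0113, -0.001, 0.0024, 0.0001, 0.0002, -0.0001]
[0.6, -0.0113, -0.001, 0.0024, 0.0001, 0.0002, -0.0001]
```

View pics/w7.png

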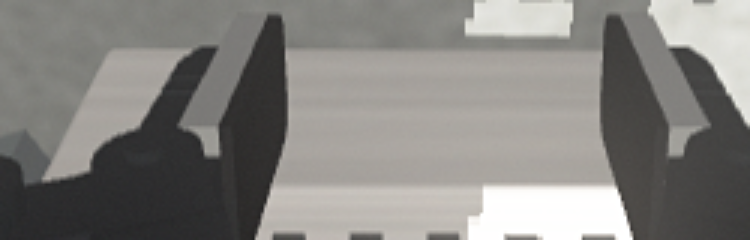

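View pics/side_7.png

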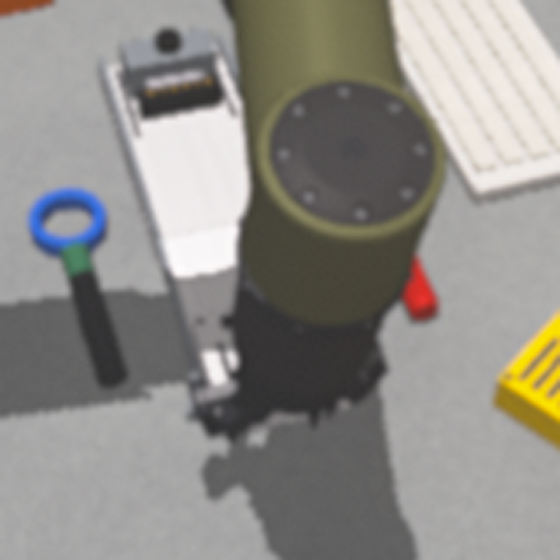

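View pics/top_7.png

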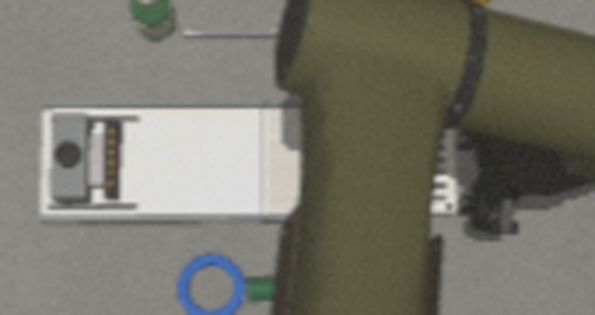

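Request:
{"method": "jog_arm", "body": {
  "targets": [
    [[0.6, 0.014, 0, -0.003, 0, 0, 0], [0.6, 0.004, -0.014, -0.001, 0, 0, 0], [0.6, 0, -0.012, 0, 0, 0, 0], [0.6, 0, 0, 0, 0, 0, 0]]
  ]
}}

```text
clock: 7.95
tool_pos: [0.5581, -0.1694, 0.0145]
orientation: [3.138, 0.255, -1.556]
ft_force: [-0.0, 0.5, -0.3]
gripper_width: 0.595
```

Run:
```python
from st import *
go(.5565,-.16,.016)
T=wristT(s)
im=r.grab_frame('wrist'); cv2.imwrite('pics/w8.png',im[:,:,::-1])
np.save('w8T.npy',T)
```

```text
7.95 [ 0.5581 -0.1694  0.0145] [ 3.138   0.2553 -1.5557] [-0.    0.49 -0.26] [ 0.     0.001 -0.001 -0.004 -0.005  0.002]
rows total 2 dist 0.0097
[0.6, -0.0095, 0.0015, 0.0009, 0.0003, 0.0004, -0.0]
[0.6, -0.0095, 0.0015, 0.0009, 0.0003, 0.0004, -0.0]
```

View pics/w8.png

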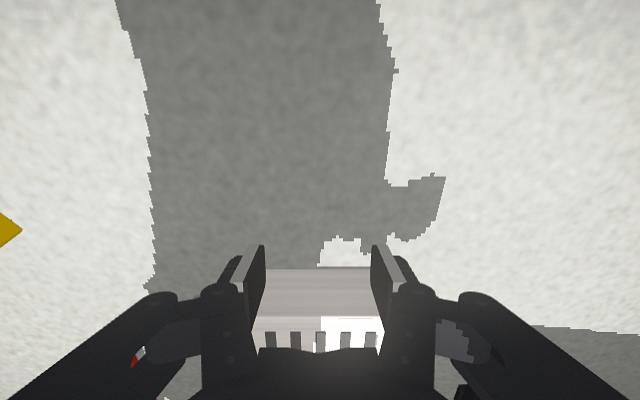

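Request:
{"method": "jog_arm", "body": {
  "targets": [
    [[0.6, -0.01, 0.0015, 0.0022, 0, 0, 0], [0.6, -0.01, 0.0015, 0.0022, 0, 0, 0], [0.6, -0.01, 0, 0.0022, 0, 0, 0], [0.6, -0.01, 0, 0.0022, 0, 0, 0], [0.6, -0.01, 0, 0.0022, 0, 0, 0]]
  ]
}}

```text
clock: 8.62
tool_pos: [0.5557, -0.1435, 0.0152]
orientation: [3.138, 0.253, -1.557]
ft_force: [1.8, -3.0, -1.9]
gripper_width: 0.598
```

Request:
{"method": "jog_arm", "body": {
  "targets": [
    [[0.6, -0.01, 0, 0.002, 0, 0, 0], [0.6, -0.01, 0, 0.002, 0, 0, 0], [0.6, -0.01, 0, 0.002, 0, 0, 0], [0.6, -0.01, 0, 0.002, 0, 0, 0]]
  ]
}}

```text
clock: 9.12
tool_pos: [0.5549, -0.1215, 0.0161]
orientation: [3.137, 0.253, -1.557]
ft_force: [0.9, -2.1, -2.4]
gripper_width: 0.6
```

Run:
```python
from st import *
go(.5565,-.1,.016)
im=r.grab_frame('wrist'); cv2.imwrite('pics/w9.png',im[:,:,::-1])
```

```text
9.125 [ 0.5549 -0.1215  0.0161] [ 3.137   0.2534 -1.5567] [ 0.91 -2.09 -2.42] [ 0.079 -0.042 -0.042 -0.003  0.017 -0.073]
rows total 3 dist 0.0215
[0.6, -0.0138, -0.0013, 0.0036, 0.0002, 0.0002, -0.0001]
[0.6, -0.0138, -0.0013, 0.0036, 0.0002, 0.0002, -0.0001]
[0.6, -0.0138, -0.0013, 0.0036, 0.0002, 0.0002, -0.0001]
```

View pics/w9.png

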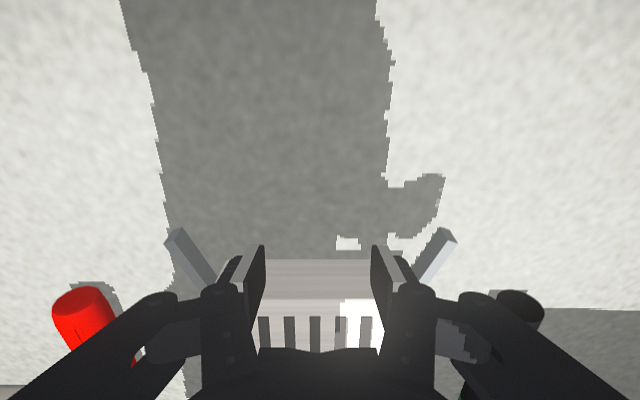

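Request:
{"method": "jog_arm", "body": {
  "targets": [
    [[0.6, -0.01, 0, 0.001, 0, 0, 0], [0.6, -0.01, 0, 0.001, 0, 0, 0], [0.6, -0.01, -0.001, 0, 0, 0, 0], [0.6, -0.01, -0.001, 0, 0, 0, 0], [0.6, -0.01, 0, 0, 0, 0, 0]]
  ]
}}

```text
clock: 9.8
tool_pos: [0.5551, -0.0948, 0.0215]
orientation: [3.136, 0.254, -1.557]
ft_force: [0.7, -1.7, -1.7]
gripper_width: 0.602
```

Request:
{"method": "jog_arm", "body": {
  "targets": [
    [[0.6, -0.01, 0, -0.0005, 0, 0, 0], [0.6, -0.01, 0, -0.0005, 0, 0, 0], [0.6, -0.01, 0, -0.0005, 0, 0, 0], [0.6, -0.01, 0, -0.0005, 0, 0, 0]]
  ]
}}

```text
clock: 10.3
tool_pos: [0.5547, -0.0743, 0.0279]
orientation: [3.136, 0.254, -1.557]
ft_force: [-0.2, -2.7, -1.5]
gripper_width: 0.598
```

Run:
```python
from st import *
go(.5565,-.04,.032)
im=r.grab_frame('wrist'); cv2.imwrite('pics/w10.png',im[:,:,::-1])
```

```text
10.3 [ 0.5547 -0.0743  0.0279] [ 3.1357  0.2541 -1.5566] [-0.22 -2.72 -1.48] [ 0.074 -0.044 -0.021  0.001 -0.002 -0.079]
rows total 5 dist 0.0346
[0.6, -0.0137, -0.0009, 0.0019, 0.0002, 0.0001, -0.0]
[0.6, -0.0137, -0.0009, 0.0019, 0.0002, 0.0001, -0.0]
[0.6, -0.0137, -0.0009, 0.0018, 0.0002, 0.0001, -0.0]
[0.6, -0.0137, -0.0009, 0.0018, 0.0002, 0.0001, -0.0]
[0.6, -0.0137, -0.0009, 0.0018, 0.0002, 0.0001, -0.0]
```

View pics/w10.png

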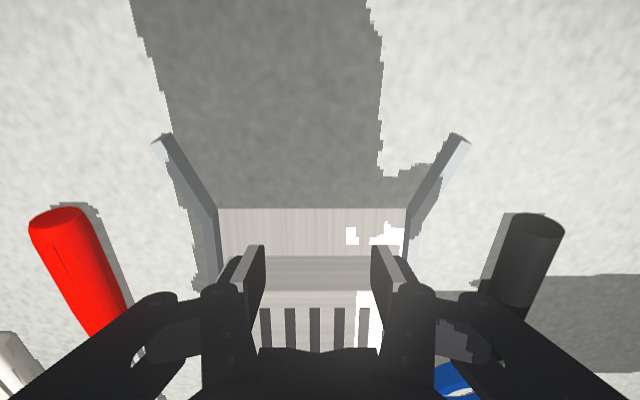

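Request:
{"method": "jog_arm", "body": {
  "targets": [
    [[0.6, -0.01, 0, 0.001, 0, 0, 0], [0.6, -0.01, 0, 0.001, 0, 0, 0], [0.6, -0.01, 0, 0.001, 0, 0, 0], [0.6, -0.01, 0, 0.001, 0, 0, 0]]
  ]
}}

```text
clock: 10.85
tool_pos: [0.555, -0.0536, 0.0324]
orientation: [3.137, 0.253, -1.556]
ft_force: [-0.4, -4.0, 0.0]
gripper_width: 0.601
```

Request:
{"method": "jog_arm", "body": {
  "targets": [
    [[0.6, -0.01, 0, 0.001, 0, 0, 0], [0.6, -0.01, 0, 0.001, 0, 0, 0], [0.6, -0.01, 0, 0.001, 0, 0, 0]]
  ]
}}

```text
clock: 11.22
tool_pos: [0.5551, -0.0382, 0.0356]
orientation: [3.138, 0.252, -1.556]
ft_force: [-0.5, -4.4, -0.0]
gripper_width: 0.595
```

Run:
```python
from st import *
go(.5555,-.02,.033)
im=r.grab_frame('wrist'); cv2.imwrite('pics/w11.png',im[:,:,::-1])
pics(11)
```

```text
11.225 [ 0.5551 -0.0382  0.0356] [ 3.1384  0.2519 -1.556 ] [-0.53 -4.36 -0.03] [ 0.077 -0.033 -0.019  0.004  0.008 -0.08 ]
rows total 3 dist 0.0184
[0.6, -0.0113, -0.0004, 0.0047, 0.0002, 0.0001, -0.0]
[0.6, -0.0113, -0.0004, 0.0047, 0.0002, 0.0001, -0.0]
[0.6, -0.0113, -0.0004, 0.0047, 0.0002, 0.0001, -0.0]
```

View pics/w11.png

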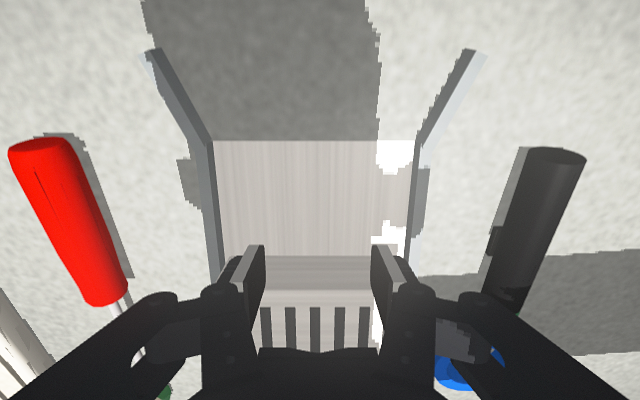

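View pics/side_11.png

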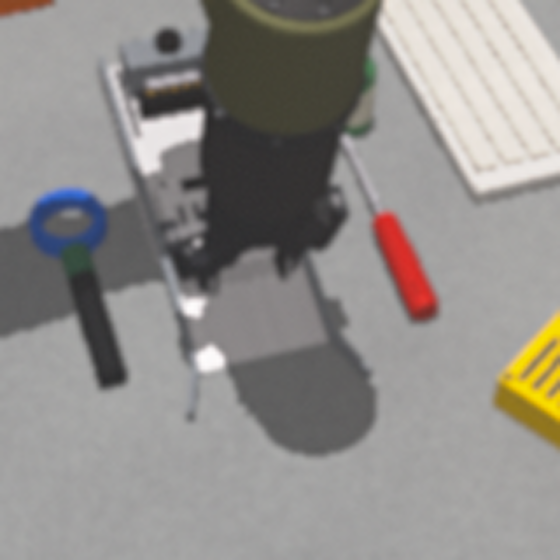

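Request:
{"method": "jog_arm", "body": {
  "targets": [
    [[0.6, -0.008, 0, 0.0025, 0, 0, 0], [0.6, -0.008, 0, 0.0025, 0, 0, 0], [0.6, -0.008, 0, 0.0025, 0, 0, 0]]
  ]
}}

```text
clock: 11.75
tool_pos: [0.5555, -0.0263, 0.0356]
orientation: [3.14, 0.251, -1.556]
ft_force: [0.3, -4.2, 2.2]
gripper_width: 0.603
```

Request:
{"method": "jog_arm", "body": {
  "targets": [
    [[0.6, -0.008, 0, 0.0025, 0, 0, 0], [0.6, -0.008, 0, 0.0025, 0, 0, 0], [0.6, -0.008, 0, 0.0025, 0, 0, 0]]
  ]
}}

```text
clock: 12.12
tool_pos: [0.5551, -0.0123, 0.0346]
orientation: [3.139, 0.252, -1.556]
ft_force: [0.6, -2.0, -0.3]
gripper_width: 0.603
```

Run:
```python
from st import *
go(.5555,0,.034)
im=r.grab_frame('wrist'); cv2.imwrite('pics/w12.png',im[:,:,::-1])
```

```text
12.125 [ 0.5551 -0.0123  0.0346] [ 3.1394  0.2522 -1.5565] [ 0.56 -2.05 -0.35] [ 0.068 -0.015 -0.022 -0.005  0.019 -0.064]
rows total 2 dist 0.0123
[0.6, -0.0117, -0.0006, 0.0036, 0.0002, 0.0002, -0.0001]
[0.6, -0.0117, -0.0006, 0.0036, 0.0002, 0.0002, -0.0001]
```

View pics/w12.png

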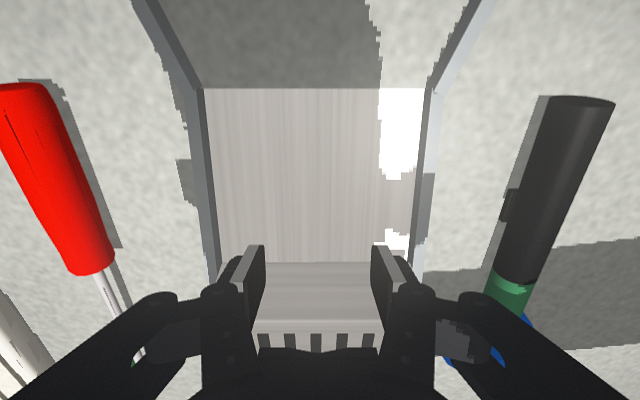

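Request:
{"method": "jog_arm", "body": {
  "targets": [
    [[0.6, -0.008, 0, 0.002, 0, 0, 0], [0.6, -0.008, 0, 0.002, 0, 0, 0], [0.6, -0.008, 0, 0.002, 0, 0, 0], [0.6, -0.008, 0, 0.002, 0, 0, 0]]
  ]
}}

```text
clock: 12.68
tool_pos: [0.554, 0.0062, 0.0335]
orientation: [3.137, 0.253, -1.557]
ft_force: [-0.7, -2.2, -1.2]
gripper_width: 0.599
```

Request:
{"method": "jog_arm", "body": {
  "targets": [
    [[0.6, -0.008, 0, 0.002, 0, 0, 0], [0.6, -0.008, 0, 0.002, 0, 0, 0], [0.6, -0.008, 0, 0.002, 0, 0, 0]]
  ]
}}

```text
clock: 13.05
tool_pos: [0.5537, 0.0195, 0.0335]
orientation: [3.137, 0.253, -1.557]
ft_force: [-0.0, -2.3, -1.6]
gripper_width: 0.6
```

Run:
```python
from st import *
go(.5548,0.03,.034)
im=r.grab_frame('wrist'); cv2.imwrite('pics/w13.png',im[:,:,::-1])
```

```text
13.05 [0.5537 0.0195 0.0335] [ 3.1368  0.253  -1.5566] [-0.05 -2.29 -1.59] [ 0.067 -0.013 -0.014  0.001  0.016 -0.063]
rows total 2 dist 0.0106
[0.6, -0.0103, -0.0012, 0.0022, 0.0004, 0.0002, -0.0001]
[0.6, -0.0103, -0.0012, 0.0022, 0.0004, 0.0002, -0.0001]
```

View pics/w13.png

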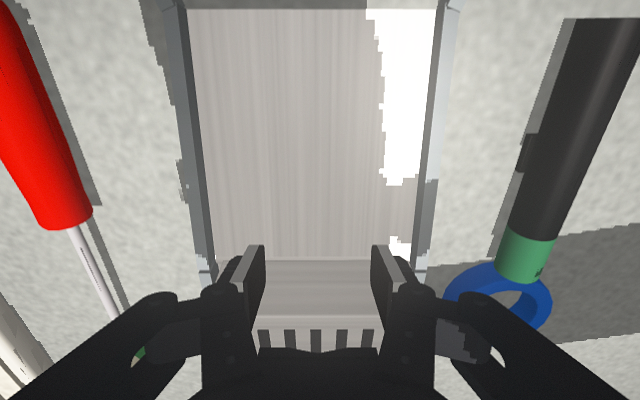

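Request:
{"method": "jog_arm", "body": {
  "targets": [
    [[0.6, -0.007, 0, 0.0018, 0, 0, 0], [0.6, -0.007, 0, 0.0018, 0, 0, 0], [0.6, -0.007, 0, 0.0018, 0, 0, 0]]
  ]
}}

```text
clock: 13.48
tool_pos: [0.5536, 0.0314, 0.0337]
orientation: [3.137, 0.253, -1.556]
ft_force: [-0.3, -2.0, -0.8]
gripper_width: 0.601
```

Request:
{"method": "jog_arm", "body": {
  "targets": [
    [[0.6, -0.006, 0, 0.0015, 0, 0, 0], [0.6, -0.006, 0, 0.0015, 0, 0, 0], [0.6, -0.006, 0, 0.0015, 0, 0, 0]]
  ]
}}

```text
clock: 13.85
tool_pos: [0.5534, 0.0413, 0.0337]
orientation: [3.137, 0.253, -1.557]
ft_force: [0.3, -1.5, -0.7]
gripper_width: 0.601
```

Run:
```python
from st import *
go(.5540,0.05,.033)
im=r.grab_frame('wrist'); cv2.imwrite('pics/w14.png',im[:,:,::-1])
pics(14)
```

```text
13.85 [0.5534 0.0413 0.0337] [ 3.1369  0.2533 -1.5565] [ 0.26 -1.52 -0.73] [ 0.049 -0.008 -0.009  0.001  0.014 -0.048]
rows total 2 dist 0.0088
[0.6, -0.0083, -0.0007, 0.0029, 0.0004, 0.0003, -0.0001]
[0.6, -0.0083, -0.0007, 0.0029, 0.0004, 0.0003, -0.0001]
```

View pics/w14.png

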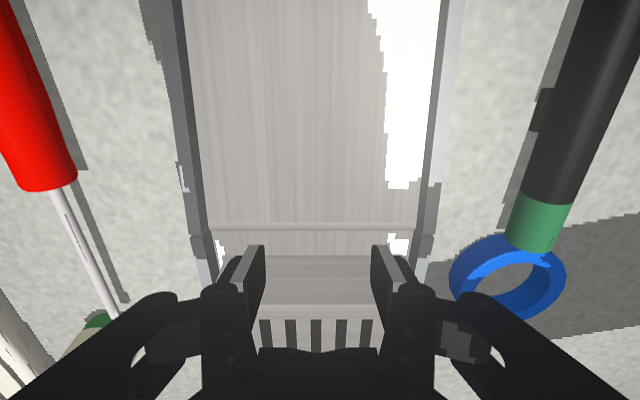

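View pics/side_14.png

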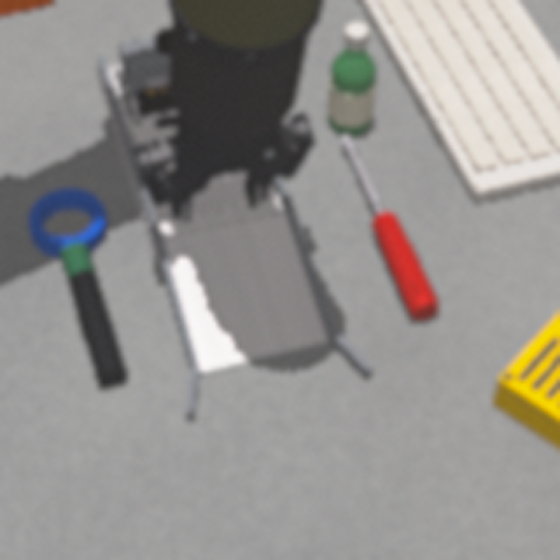

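View pics/top_14.png

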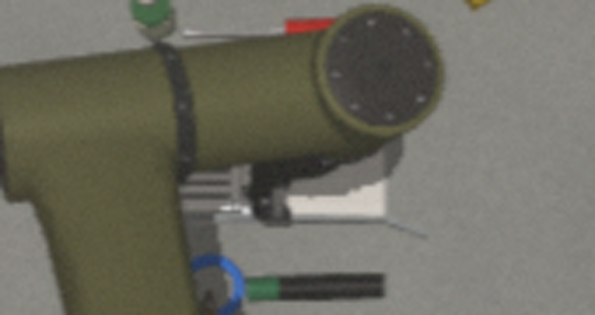

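Request:
{"method": "jog_arm", "body": {
  "targets": [
    [[0.6, -0.004, 0, 0.001, 0, 0, 0], [0.6, -0.004, 0, 0.001, 0, 0, 0], [0.6, -0.004, 0, 0.001, 0, 0, 0]]
  ]
}}

```text
clock: 14.38
tool_pos: [0.5534, 0.0475, 0.0339]
orientation: [3.137, 0.253, -1.557]
ft_force: [0.0, -2.2, -1.2]
gripper_width: 0.601
```

Request:
{"method": "jog_arm", "body": {
  "targets": [
    [[0.6, -0.003, 0, 0.001, 0, 0, 0], [0.6, -0.003, 0, 0.001, 0, 0, 0]]
  ]
}}

```text
clock: 14.62
tool_pos: [0.5535, 0.0507, 0.0339]
orientation: [3.137, 0.253, -1.557]
ft_force: [-0.0, -2.2, -0.5]
gripper_width: 0.599
```

Request:
{"method": "jog_arm", "body": {
  "targets": [
    [[0.6, -0.003, 0, 0.001, 0, 0, 0], [0.6, -0.003, 0, 0.001, 0, 0, 0]]
  ]
}}

```text
clock: 14.88
tool_pos: [0.5535, 0.054, 0.0339]
orientation: [3.138, 0.253, -1.556]
ft_force: [0.2, -2.2, 0.9]
gripper_width: 0.599
```

Request:
{"method": "jog_arm", "body": {
  "targets": [
    [[0.6, -0.003, 0, 0.001, 0, 0, 0], [0.6, -0.003, 0, 0.001, 0, 0, 0]]
  ]
}}

```text
clock: 15.12
tool_pos: [0.5536, 0.0573, 0.0338]
orientation: [3.138, 0.253, -1.556]
ft_force: [-0.1, -2.8, 0.5]
gripper_width: 0.603
```

Request:
{"method": "jog_arm", "body": {
  "targets": [
    [[0.6, -0.003, 0, 0.001, 0, 0, 0]]
  ]
}}

```text
clock: 15.25
tool_pos: [0.5537, 0.0589, 0.0339]
orientation: [3.138, 0.253, -1.556]
ft_force: [-0.2, -4.0, 0.2]
gripper_width: 0.599
```

Request:
{"method": "jog_arm", "body": {
  "targets": [
    [[0.6, -0.003, 0, 0.001, 0, 0, 0]]
  ]
}}

```text
clock: 15.38
tool_pos: [0.5537, 0.0605, 0.0338]
orientation: [3.138, 0.252, -1.556]
ft_force: [-0.9, -3.6, 0.0]
gripper_width: 0.602
```

Request:
{"method": "jog_arm", "body": {
  "targets": [
    [[0.6, -0.003, 0, 0.001, 0, 0, 0]]
  ]
}}

```text
clock: 15.5
tool_pos: [0.5537, 0.0622, 0.0338]
orientation: [3.139, 0.252, -1.556]
ft_force: [0.6, -3.5, 0.9]
gripper_width: 0.598
```

Request:
{"method": "jog_arm", "body": {
  "targets": [
    [[0.6, -0.003, 0, 0.001, 0, 0, 0]]
  ]
}}

```text
clock: 15.62
tool_pos: [0.5538, 0.0639, 0.0338]
orientation: [3.139, 0.252, -1.556]
ft_force: [-0.3, -2.9, 1.1]
gripper_width: 0.604
```

Request:
{"method": "jog_arm", "body": {
  "targets": [
    [[0.6, -0.003, 0, 0.001, 0, 0, 0]]
  ]
}}

```text
clock: 15.75
tool_pos: [0.5538, 0.0655, 0.0338]
orientation: [3.139, 0.252, -1.556]
ft_force: [-1.3, -4.0, 2.1]
gripper_width: 0.599
```

Request:
{"method": "jog_arm", "body": {
  "targets": [
    [[0.6, -0.003, 0, 0.001, 0, 0, 0]]
  ]
}}

```text
clock: 15.88
tool_pos: [0.5538, 0.0672, 0.0338]
orientation: [3.139, 0.252, -1.556]
ft_force: [-1.0, -4.1, 1.3]
gripper_width: 0.595
```

Run:
```python
from st import *
im=r.grab_frame('wrist'); cv2.imwrite('pics/w15.png',im[:,:,::-1])
```

```text
15.875 [0.5538 0.0672 0.0338] [ 3.1391  0.2522 -1.5561] [-0.96 -4.14  1.29] [ 0.024 -0.002 -0.003  0.003  0.007 -0.024]
```

View pics/w15.png

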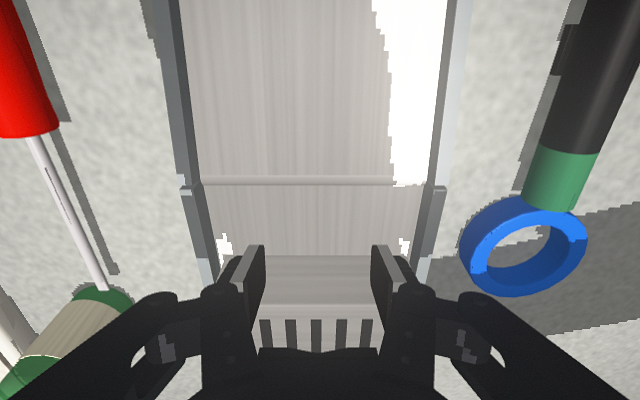

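Request:
{"method": "jog_arm", "body": {
  "targets": [
    [[0.6, -0.003, 0, 0.001, 0, 0, 0]]
  ]
}}

```text
clock: 16.05
tool_pos: [0.5539, 0.0689, 0.0338]
orientation: [3.139, 0.252, -1.556]
ft_force: [0.2, -3.9, 2.1]
gripper_width: 0.602
```

Request:
{"method": "jog_arm", "body": {
  "targets": [
    [[0.6, -0.003, 0, 0.001, 0, 0, 0]]
  ]
}}

```text
clock: 16.18
tool_pos: [0.5538, 0.0697, 0.0338]
orientation: [3.139, 0.251, -1.556]
ft_force: [-0.0, -8.5, 2.1]
gripper_width: 0.602
```

Request:
{"method": "jog_arm", "body": {
  "targets": [
    [[0.6, -0.003, 0, 0.001, 0, 0, 0]]
  ]
}}

```text
clock: 16.3
tool_pos: [0.5538, 0.0702, 0.0338]
orientation: [3.139, 0.249, -1.556]
ft_force: [-0.7, -8.3, 2.3]
gripper_width: 0.603
```

Request:
{"method": "jog_arm", "body": {
  "targets": [
    [[0.6, -0.003, 0, 0.001, 0, 0, 0]]
  ]
}}

```text
clock: 16.42
tool_pos: [0.5538, 0.0705, 0.0338]
orientation: [3.139, 0.247, -1.557]
ft_force: [-0.5, -7.6, 2.9]
gripper_width: 0.598
```

Request:
{"method": "jog_arm", "body": {
  "targets": [
    [[0.6, -0.005, 0, 0.0015, 0, 0, 0]]
  ]
}}

```text
clock: 16.55
tool_pos: [0.5537, 0.0718, 0.0338]
orientation: [3.138, 0.244, -1.557]
ft_force: [0.0, -7.5, 1.5]
gripper_width: 0.599
```

Request:
{"method": "jog_arm", "body": {
  "targets": [
    [[0.6, -0.006, 0, 0.0018, 0, -0.0005, 0]]
  ]
}}

```text
clock: 16.68
tool_pos: [0.5537, 0.0735, 0.0338]
orientation: [3.138, 0.245, -1.558]
ft_force: [-1.0, -8.6, 2.6]
gripper_width: 0.596
```

Run:
```python
from st import *
T=wristT(s); im=r.grab_frame('wrist'); cv2.imwrite('pics/w16.png',im[:,:,::-1]); np.save('w16T.npy',T)
```

```text
16.675 [0.5537 0.0735 0.0338] [ 3.1381  0.245  -1.5575] [-0.98 -8.62  2.62] [ 0.02  -0.001  0.    -0.006  0.004 -0.021]
```

View pics/w16.png

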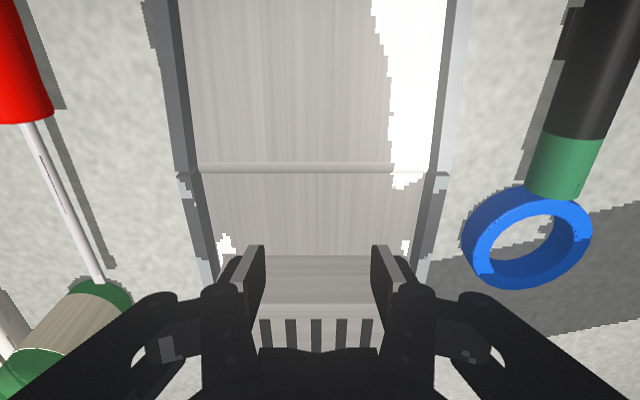

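Request:
{"method": "jog_arm", "body": {
  "targets": [
    [[0.6, -0.005, 0, 0.0015, 0, -0.0005, 0]]
  ]
}}

```text
clock: 16.85
tool_pos: [0.5537, 0.0748, 0.0338]
orientation: [3.138, 0.246, -1.558]
ft_force: [-0.9, -8.7, 2.7]
gripper_width: 0.604
```

Request:
{"method": "jog_arm", "body": {
  "targets": [
    [[0.6, -0.005, 0, 0.0015, 0, -0.0005, 0]]
  ]
}}

```text
clock: 16.98
tool_pos: [0.5536, 0.0759, 0.0338]
orientation: [3.138, 0.247, -1.558]
ft_force: [0.4, -9.5, 2.4]
gripper_width: 0.6
```

Request:
{"method": "jog_arm", "body": {
  "targets": [
    [[0.6, -0.005, 0, 0.0015, 0, -0.0005, 0]]
  ]
}}

```text
clock: 17.1
tool_pos: [0.5536, 0.0769, 0.0338]
orientation: [3.137, 0.247, -1.559]
ft_force: [-0.2, -9.0, 2.2]
gripper_width: 0.602
```

Request:
{"method": "jog_arm", "body": {
  "targets": [
    [[0.6, -0.005, 0, 0.0015, 0, -0.0005, 0]]
  ]
}}

```text
clock: 17.23
tool_pos: [0.5536, 0.0779, 0.0338]
orientation: [3.137, 0.248, -1.559]
ft_force: [0.2, -8.9, 1.7]
gripper_width: 0.599
```

Request:
{"method": "jog_arm", "body": {
  "targets": [
    [[0.6, -0.005, 0, 0.0015, 0, -0.0004, 0]]
  ]
}}

```text
clock: 17.35
tool_pos: [0.5535, 0.0787, 0.0338]
orientation: [3.137, 0.247, -1.56]
ft_force: [0.1, -9.4, 2.9]
gripper_width: 0.6
```

Request:
{"method": "jog_arm", "body": {
  "targets": [
    [[0.6, -0.005, 0, 0.0015, 0, -0.0004, 0]]
  ]
}}

```text
clock: 17.48
tool_pos: [0.5535, 0.0796, 0.0338]
orientation: [3.137, 0.247, -1.56]
ft_force: [-0.2, -9.5, 2.6]
gripper_width: 0.602
```

Request:
{"method": "jog_arm", "body": {
  "targets": [
    [[0.6, -0.005, 0, 0.0015, 0, -0.0004, 0]]
  ]
}}

```text
clock: 17.6
tool_pos: [0.5535, 0.0797, 0.0338]
orientation: [3.136, 0.245, -1.561]
ft_force: [0.2, -13.5, 2.7]
gripper_width: 0.604
```

Request:
{"method": "jog_arm", "body": {
  "targets": [
    [[0.6, -0.006, 0, 0.0018, 0, -0.0004, 0]]
  ]
}}

```text
clock: 17.73
tool_pos: [0.5535, 0.0797, 0.0339]
orientation: [3.136, 0.243, -1.561]
ft_force: [0.2, -15.2, 3.3]
gripper_width: 0.601
```

Request:
{"method": "jog_arm", "body": {
  "targets": [
    [[0.6, -0.006, 0, 0.0018, 0, -0.0004, 0]]
  ]
}}

```text
clock: 17.85
tool_pos: [0.5535, 0.0797, 0.0339]
orientation: [3.135, 0.24, -1.562]
ft_force: [-1.3, -14.6, 2.5]
gripper_width: 0.597
```

Hard stop felt: no motion at 15 N, about 10.7 mm after the connector was first touched. Backing off and lifting away.

Request:
{"method": "jog_arm", "body": {
  "targets": [
    [[0.6, 0.008, 0, -0.002, 0, 0, 0], [0.6, 0.02, 0, -0.006, 0, 0, 0], [0.6, 0.03, 0, -0.03, 0, 0, 0], [0.6, 0.03, 0, -0.09, 0, 0, 0], [0.6, 0.03, 0, -0.09, 0, 0, 0]]
  ]
}}

```text
clock: 18.48
tool_pos: [0.5525, -0.0052, 0.1248]
orientation: [3.128, 0.243, -1.561]
ft_force: [1.8, -0.1, 0.2]
gripper_width: 0.593
```

Request:
{"method": "jog_arm", "body": {
  "targets": [
    [[0.6, 0.03, 0, -0.1, 0, 0, 0], [0.6, 0.05, 0, -0.1, 0, 0.01, 0], [0.6, 0.08, 0, -0.07, 0, 0.01, 0], [0.6, 0.09, 0, 0, 0, 0.01, 0], [0.6, 0.09, 0, 0, 0, 0, 0]]
  ]
}}

```text
clock: 19.1
tool_pos: [0.5565, -0.2126, 0.2461]
orientation: [3.141, 0.049, -1.558]
ft_force: [-0.0, 0.2, -0.7]
gripper_width: 0.601
```

Run:
```python
from st import *
for c in ('side','top','wrist'):
    im=r.grab_frame(c); cv2.imwrite(f'pics/{c}_end.png',im[:,:,::-1])
```

```text
19.1 [ 0.5565 -0.2126  0.2461] [ 3.1412  0.049  -1.5576] [-0.03  0.19 -0.65] [-0.681  0.337  0.372  0.003 -0.02   0.668]
```

View pics/wrist_end.png

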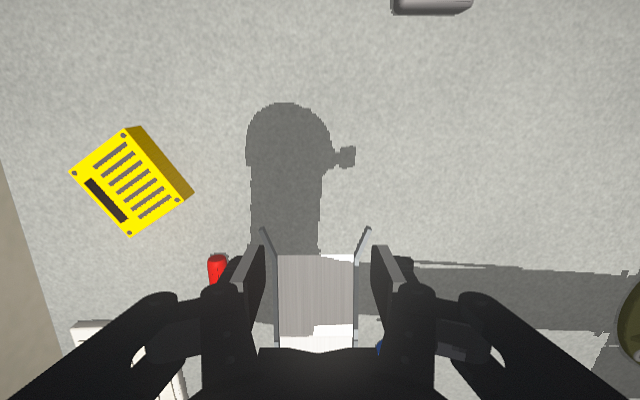

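View pics/top_end.png

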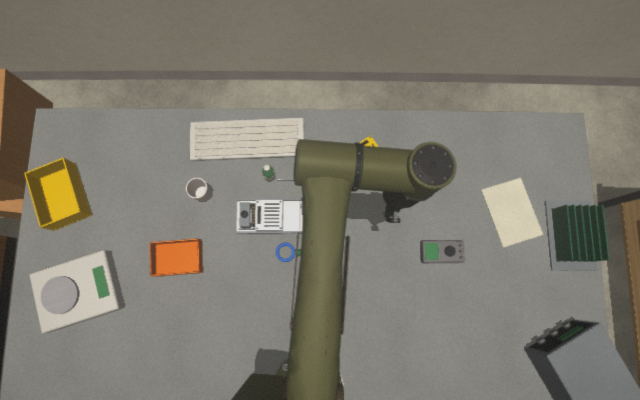

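View pics/side_end.png

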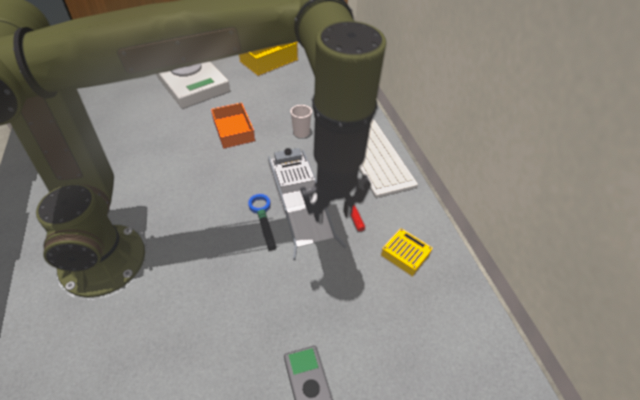

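Request:
{"method": "jog_arm", "body": {
  "targets": [
    [[0.6, 0, 0, -0.04, 0, 0, 0], [0.6, 0, 0, 0, 0, 0, 0], [0.6, 0, 0, 0, 0, 0, 0]]
  ]
}}

```text
clock: 19.62
tool_pos: [0.5557, -0.2144, 0.2661]
orientation: [3.141, 0.052, -1.562]
ft_force: [-0.5, 0.4, -0.2]
gripper_width: 0.597
```

Run:
```python
from st import *
a=cv2.imread('pics/top_end.png')[185:245,225:315]; b=cv2.imread('pics/top0.png')[185:245,225:315]
c=cv2.imread('pics/side_end.png')[135:235,255:345]
v=np.vstack([cv2.resize(x,None,fx=5,fy=5,interpolation=cv2.INTER_CUBIC) for x in (b,a)])
w=cv2.resize(c,(300,333),interpolation=cv2.INTER_CUBIC); w=cv2.copyMakeBorder(w,0,600-333,0,0,cv2.BORDER_CONSTANT)
cv2.imwrite('pics/cmp.png',np.hstack([v,w]))
```

```text
19.625 [ 0.5557 -0.2144  0.2661] [ 3.1405  0.0516 -1.5623] [-0.49  0.41 -0.24] [-0.    -0.01   0.015  0.008 -0.004 -0.001]
```

View pics/cmp.png

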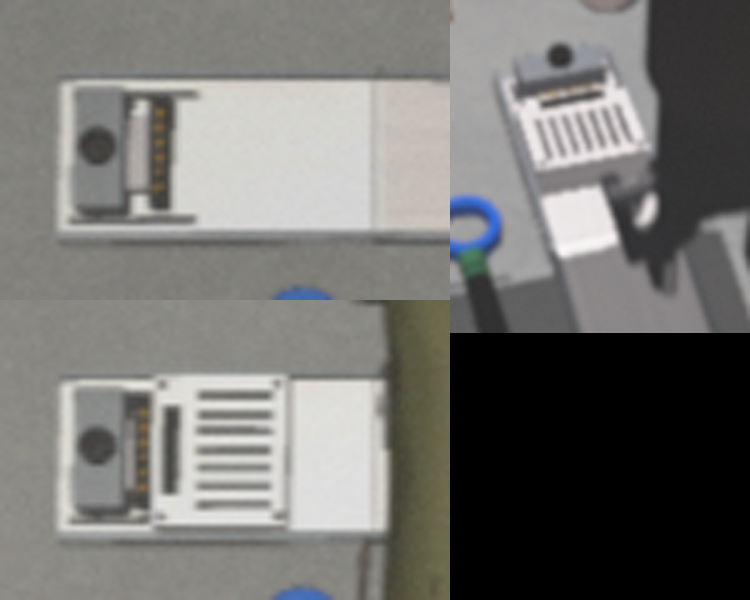

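The connector's contacts moved from x≈159 to x≈144 in the crop, about 3 px or 10 mm. The module sits square and flat against it, and the arm is clear.

```bash
python3 -c "
from rig import r
print(r.close_job())"
```

```text
the job is handed in; nothing more can be done
None
```

The module is docked: it went up the ramp, over the lip and flat onto the bed, and drove the connector onto its stop. I handed the job in at about 20 s of the 72 s allowed.

- **How it was pushed:** I used two part-open fingertips against the module's rear face. On the bench they turned it straight, and with the funnel they brought it to the centre line. After one re-centring of the hand, they pushed it up the ramp and over the lip.
- **Feeling the stop:** Force rose from about 4 N to 8–9 N when the module met the connector. The module then moved about 10.7 mm further, and would not move at 13.5–15 N. The highest push I read was about 15 N, against the 25 N limit. Force was read only at the end of each move.
- **Last checks:** The final pictures show the module square and flat against the connector, whose contacts moved about 3 pixels (roughly 10 mm). The things on the bench that show in those pictures look unmoved. The arm hides most of the screwdriver, torch and yellow box from the top camera; they show in the side picture. The arm was clear, with near-zero force.
- **What disagreed:** On the bed, force rose from about 2 N to 4 N some 11 mm before the real connector contact. I took this for sliding friction and did not find the cause.

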